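Ring the show stand, then wedge its front up and hold

ROBOT

A 7-joint arm with a two-finger parallel gripper is mounted at the origin on the work surface. World frame = base frame: x ahead of the robot, y to its left, z up, the work surface at z = 0. Lengths are in mm, angles in rad, forces in N, time in s.
With the tool pointing down it reaches from about 400 to 925 mm from the base axis. Payload 5.6 kg.
Tool frame: the origin (TCP) lies midway between the tips of the shut fingers; the grasp point (between the pads) lies 19 mm behind it (grip_point_offset is the distance from the TCP to the grasp point, in mm); z points along the fingers, y is the direction in which the jaws open and shut (so a half turn about z gives the same grasp; the last joint's range is limited). The gripper opens to 85 mm and grips with 20 to 120 N. Pads are 22 mm wide; open, the fingers measure 114 mm over their backs; the gripper's body (76 mm by 85 mm) begins 54 mm behind the grasp point. The pads swing forward as they close: fully open they stand 13 mm farther back than shut.
Start: joints at [-1.173, 0.468, -0.012, 1.603, 0.006, 1.071, -0.056], TCP at [277.37, 587.855, 231.29] pointing down, gripper open.
Joint ranges: [-2.53, 2.53], [-0.31, 2.02], [-1.57, 1.55], [0.28, 2.44], [-1.29, 4.43], [0.15, 1.84], [-2.92, 2.92]. Speed limits (rad/s): [2.57, 2.57, 3.14, 3.14, 3.14, 3.14, 3.14].

INTERFACE

Orientations are given as a 3x3 rotation matrix whose columns are the frame's x, y, z axes.
In Python, from cell import * gives the robot as it stands.
- The arm moves only by the tool apply_moves, never from a script. Its argument "moves" is a list that holds one entry, the list of rows, each a list of 7 numbers: the turn, a rotation vector about the tool's x, y, z in degrees, then the shift along the tool's x, y, z in mm, then the closure in counts, from 0 (fully open) to 255 (shut). In form: [[[ax, ay, az, dx, dy, dz, jaw], ...]]. A call has 1 to 8 rows; each row is the pose to reach, as a shift and turn from the pose commanded when the call began, along the tool's axes at that moment; what a row does not reach only later rows make up. A row lasts 1/8 s, in which the tool goes at most 62.5 mm and 10.7 degrees, less where a joint would pass 70% of its speed; a pose out of reach is approached as far as the arm can. A call with a gripper value outside its range is refused whole. The fingers move at their own pace and stop on an object; "force" is the grip in N (left out, the last holds). Time passes only in rows, so rows that repeat a pose let the fingers close. It gives the time, the measured TCP pose, the force and the opening at its end, in the units of the state.
- sense(): the state, without advancing time (a new reading comes with each control period).
- snapshot(name): name is "scene" or "top" or "wrist"; returns the picture (400x640x3 uint8, blue, green, red); there is no depth.
- calibration(name): a dict with "mtx" (3x3 intrinsics, pixels), "eye" and "attitude" of the camera in the world; the wrist camera has in their place "mount" (4x4, takes a point from camera to tool coordinates, whose origin is the TCP and whose axes are the flange's). Camera axes: x right, y down, z forward; pixel columns grow to the right and rows downward; lengths in mm; the calibration is good to about 2 mm. The wrist camera is an equidistant fisheye: a pixel r from the principal point sees the ray r / f radians off the axis. A picture is of the moment at which its call begins: read the wrist's pose just before it. calibration takes no time and is no camera call.
- job_done(): hands the job in, once; it reports no verdict.
Trained networks look in the newest picture that a camera, given by its name, has taken for a name from the list of things; names that differ only in an ending like _2 or _b are one class to them, and where a whole thing is asked for, a point or a joint stands for the part that bears it (a point fixed in the world has none). Each returns a list of dicts, best first, with "conf" (0 to 1); they miss things now and then, are a little off and sometimes report something else, mostly with a low value. They report only what shows in the picture. A call takes as long as a camera call. They do not tell look-alikes from the thing itself.
- spot_in(camera, thing): "xyz" ([x, y, z] in mm, in world coordinates, good to about 4 mm: the middle of the surface that is visible of it).
- outline_of(camera, thing): "mask" (400x640 bool, what is visible of it).
The state is a dict: "clock": time; "qpos": joint angles; "joint_velocities": joint speeds; "joint_efforts": joint torques, N m; "ee_pos": TCP position; "tcp_rot": TCP orientation; "force": force on the tool from outside, world axes, zero at the start; "torque": the same for the moment, N m; "width": opening from 0.0 (shut) to 1.0 (fully open).
Only numpy, scipy, OpenCV 4.12 (cv2) and the standard library are available. Lean on these libraries where they do the work, as an engineer would, in place of code of your own. Each camera call takes 0.05 s, during which the arm holds its last target.

TASK

Two stone thumb rings stand on the counter: find the one that fits over the brass pin of the show stand, slide it fully down onto the platform and let go of it; leave the other ring and the other goods where they are. Then grip the wooden wedge by its tail block and push it, thin end first and flat on the counter, under the middle of the platform's front edge until that edge has just risen, about 5 mm, so that I can set the feet. Finish there, still gripping the wedge so that it alone carries the raised edge; touch nothing else and do not let go.

Things in the scene. Friction and masses are not known exactly. Their poses are not given: they have to be found in the camera images.
- stand: fixed rear rail of the show stand. Origin on the counter (z = 0) straight below the middle of the resting platform's front edge; x runs level from the front edge to the rear hinge (the way the wedge is pushed), y along the edge, z up. The hinge axis lies along y, 180 mm behind the origin, 16 mm high.
- platform: dark wood platform, 180 mm deep, 220 wide, 12 thick, loaded 0.8 to 1.2 kg, hinged at its rear; falls back by itself. At rest level, underside 10 and top 22 mm up; two feet, 18 mm wide, 88 mm left and right of the middle, 22 mm behind the front edge. A white bar of bangles near the hinge stands 50 mm above the top, 60 mm behind the pin. Origin: middle of the hinge axis, axes as the stand's.
- front_edge (a point): middle of the lower front edge of the platform, on the platform: 10 mm above the counter at rest, rising as the platform is wedged up.
- pin_seat (a point): on the axis of the platform's upright brass pin, 16 mm above the platform's top: where the centre of a fully seated ring lies (38 mm above the counter with the platform down). The pin stands 75 mm behind the front edge, is 20 mm in diameter, 44 mm high; its top 11 mm taper to 9 mm across.
- ring_wide_center (a point): centre (half-way up) of a honey-coloured stone thumb ring, a plain upright tube 34 mm outside, 32 mm high, with a bore of 23 mm; stands on the counter, bore vertical. It fits the pin.
- ring_tight_center (a point): centre (half-way up) of the other thumb ring, the same outside and in stone but with a narrower bore of 15 mm: it does not go over the pin.
- wedge_grip (a point): centre of the tail block of the light wooden wedge, 20 mm above its underside, x to the tip, z up. 26 mm wide (y), 0.1 kg. Block 40 mm long, 40 high; then a ramp 80 mm long falls from 24 mm high to 4 mm at the tip: 4 + d/4 mm high at d mm from the tip. It meets the resting edge with its tip 24 mm behind the edge and lifts it 5 mm with its tip 44 mm behind.
- wedge_tip (a point): middle of the wedge's thin end, 100 mm ahead (x) of wedge_grip and 2 mm above the underside.
Not all that is in view belongs to the job. There is more than one size of the part that bears wedge_grip; the job needs the middle-sized.

How it is judged:
By the outcome, as a careful person would: the job done as asked, in the order asked, and still so for the second after the job is handed in, while the arm keeps its last pose, push and grip.
It also fails if it takes over 70 s, if anything falls off the work surface, if the arm or the gripper's body presses on something with over 40 N, if the wrist force passes 120 N, or if a joint passes its speed limit or range.

## Working session

There is one attempt and no reset: what is moved stays moved. The work goes in short steps, Python scripts to look and compute and a tool call to move; the robot and the scene stay as the last step left them, time stands still between calls to the robot, and variables do not carry over. Pictures are saved under pics/ and viewed, and the job is handed in when it is done.

Besides the shell and the picture viewer there is one more tool, called after ">>>" as name([rows], argument=value, ...), one row to a line, values as JSON. apply_moves: Moves the arm, as the interface text tells. Its arguments: {"type":"object","properties":{"moves":{"type":"array","items":{"type":"array","items":{"type":"array","items":{"type":"number"}}}},"force":{"type":"number"}},"required":["moves"]}

```bash
ls; mkdir -p pics
python3 - <<'E'
from cell import *
import cv2
s=sense();print(s)
for n in("scene","top","wrist"):
    im=snapshot(n);cv2.imwrite(f"pics/{n}0.png",im)
    print(n,calibration(n))
print(sense()['clock'])
E
```

```text
pics
{'clock': 0.0, 'qpos': array([-1.1729808 ,  0.46838443, -0.01158595,  1.60364987,  0.00600423,
        1.07138743, -0.05630105]), 'joint_velocities': array([-0.00092593, -0.00029579, -0.00072973,  0.00120974,  0.00057913,
       -0.00165488,  0.0006771 ]), 'joint_efforts': array([-8.16566098e-04, -5.32378399e+01,  2.12318479e-02, -2.51303387e+01,
        1.14579438e-02,  7.61726580e-03,  1.13126541e-05]), 'ee_pos': array([277.17077926, 587.31472479, 230.32274895]), 'tcp_rot': array([[-9.04370795e-01,  4.26747062e-01, -6.40466631e-04],
       [ 4.26747521e-01,  9.04369251e-01, -1.67674164e-03],
       [-1.36326239e-04, -1.78971371e-03, -9.99998389e-01]]), 'force': array([ 0.2046713 , -0.0690131 ,  0.97484508]), 'torque': array([0.02011576, 0.03916017, 0.02586478]), 'width': 0.9967011236938254}
scene {'mtx': array([[489.89527285,   0.        , 315.91676766],
       [  0.        , 489.89527285, 195.73941558],
       [  0.        ,   0.        ,   1.        ]]), 'eye': array([1476.46507421, -349.95802954,  775.69001741]), 'attitude': array([[ 0.34102363,  0.54984196, -0.76248063],
 
[... 307 characters left out ...]
 1137.61552549]), 'attitude': array([[ 0.00912507, -0.98389581,  0.17850987],
       [-0.99988535, -0.00682061,  0.01351886],
       [-0.01208361, -0.17861277, -0.98384525]])}
wrist {'mtx': array([[309.70691629,   0.        , 318.3336119 ],
       [  0.        , 309.70691629, 201.35318419],
       [  0.        ,   0.        ,   1.        ]]), 'mount': array([[-9.58939365e-04, -9.63100142e-01, -2.69141592e-01,
         6.80005713e+01],
       [ 9.99999377e-01, -1.07709663e-03,  2.91345357e-04,
         8.55858550e-02],
       [-5.70486257e-04, -2.69141145e-01,  9.63100576e-01,
        -1.41997474e+02],
       [ 0.00000000e+00,  0.00000000e+00,  0.00000000e+00,
         1.00000000e+00]])}
0.15
```

View pics/scene0.png

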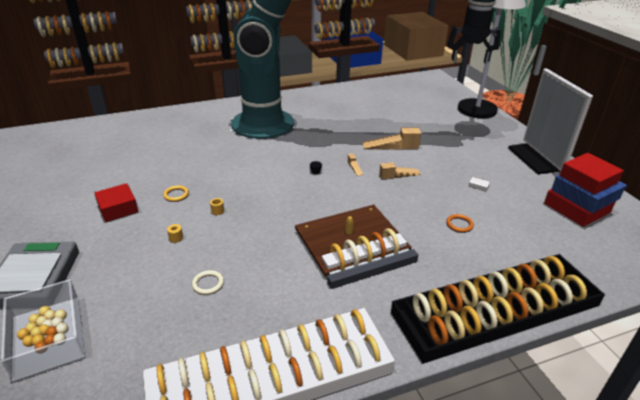

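View pics/top0.png

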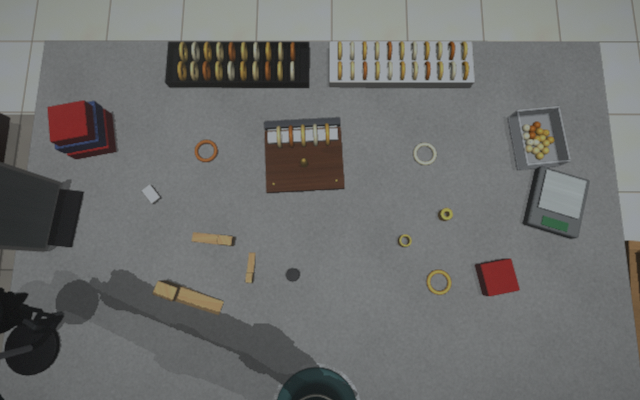

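View pics/wrist0.png

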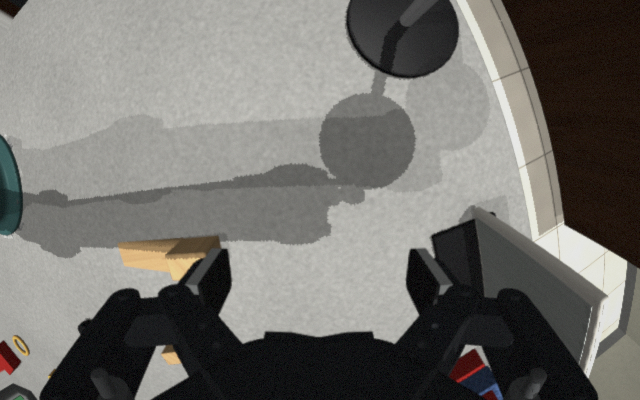

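```bash
cat > h.py <<'E'
from cell import *
import numpy as np, cv2
def ray(n,u,v):
    c=calibration(n)
    K=c['mtx'];d=np.linalg.inv(K)@[u,v,1.]
    return np.array(c['eye']),c['attitude']@(d/np.linalg.norm(d))
def at(n,u,v,z):
    e,d=ray(n,u,v); return e+d*(z-e[2])/d[2]
def proj(n,p):
    c=calibration(n); q=c['attitude'].T@(np.asarray(p,float)-c['eye']); q=c['mtx']@q; return q[:2]/q[2]
def tri(a,b):
    (e1,d1),(e2,d2)=a,b
    A=np.stack([d1,-d2],1);t=np.linalg.lstsq(A,e2-e1,rcond=None)[0]
    p,q=e1+t[0]*d1,e2+t[1]*d2
    return (p+q)/2,np.linalg.norm(p-q)
def wray(s,u,v):
    c=calibration('wrist');K=c['mtx'];x=(u-K[0,2])/K[0,0];y=(v-K[1,2])/K[1,1]
    r=np.hypot(x,y);d=np.array([np.sin(r)*x/max(r,1e-9),np.sin(r)*y/max(r,1e-9),np.cos(r)])
    M=c['mount'];R=s['tcp_rot']
    return R@M[:3,3]+s['ee_pos'],R@(M[:3,:3]@d)
def wproj(s,p):
    c=calibration('wrist');M=c['mount'];q=s['tcp_rot'].T@(np.asarray(p,float)-s['ee_pos'])
    q=M[:3,:3].T@(q-M[:3,3]);r=np.arctan2(np.hypot(q[0],q[1]),q[2]);h=np.hypot(q[0],q[1])
    return c['mtx'][:2,2]+c['mtx'][0,0]*r*q[:2]/h
E
python3 - <<'E'
from h import *
for n in("scene","top"):
    for t in("platform","pin_seat","ring_wide_center","ring_tight_center","wedge_grip"):
        r=spot_in(n,t); print(n,t,[(np.round(x['xyz']),round(x['conf'],2),np.round(proj(n,x['xyz']))) for x in r[:5]])
a=cv2.imread("pics/scene0.png");b=cv2.imread("pics/top0.png")
cv2.imwrite("pics/z1.png",cv2.resize(a[120:290,290:490],None,fx=4,fy=4,interpolation=2)[:600])
cv2.imwrite("pics/z2.png",cv2.resize(b[110:310,150:350],None,fx=3,fy=3,interpolation=2))
cv2.imwrite("pics/z3.png",np.hstack([cv2.resize(b[190:270,390:470],None,fx=5,fy=5,interpolation=2),cv2.resize(a[180:260,150:230],None,fx=5,fy=5,interpolation=2)]))
E
```

```text
scene platform [(array([679.,  35.,  23.]), 0.56, array([351., 238.]))]
scene pin_seat [(array([679.,  32.,  27.]), 0.71, array([350., 237.])), (array([452., 264.,  16.]), 0.45, array([393., 173.])), (array([ 450., -239.,   28.]), 0.26, array([217., 204.]))]
scene ring_wide_center [(array([ 451., -240.,   28.]), 0.53, array([217., 205.]))]
scene ring_tight_center [(array([ 520., -354.,   30.]), 0.59, array([174., 230.]))]
scene wedge_grip [(array([303., 364.,  21.]), 0.78, array([400., 142.])), (array([450., 264.,  18.]), 0.6, array([393., 173.])), (array([ 519., -354.,   28.]), 0.51, array([174., 230.])), (array([360., 176.,  14.]), 0.5, array([352., 163.]))]
top platform [(array([670.,  39.,  27.]), 0.77, array([304., 158.]))]
top pin_seat [(array([665.,  39.,  24.]), 0.98, array([303., 160.]))]
top ring_wide_center [(array([665.,  37.,  24.]), 0.3, array([304., 160.]))]
top ring_tight_center [(array([ 515., -354.,   37.]), 0.47, array([446., 213.]))]
top wedge_grip [(array([440., 285.,  18.]), 0.93, array([213., 239.])), (array([289., 345.,  30.]), 0.83, array([187., 296.])), (array([366., 182.,  15.]), 0.58, array([250., 267.]))]
```

View pics/z1.png

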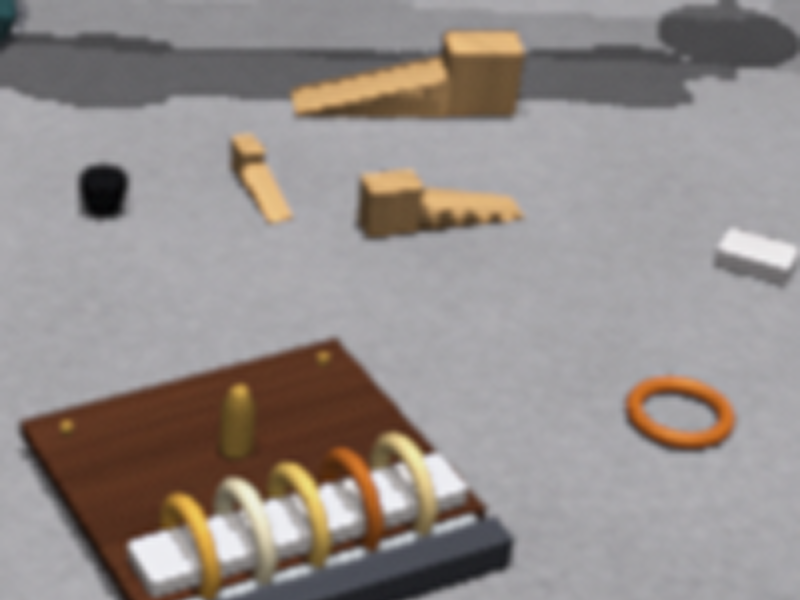

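View pics/z2.png

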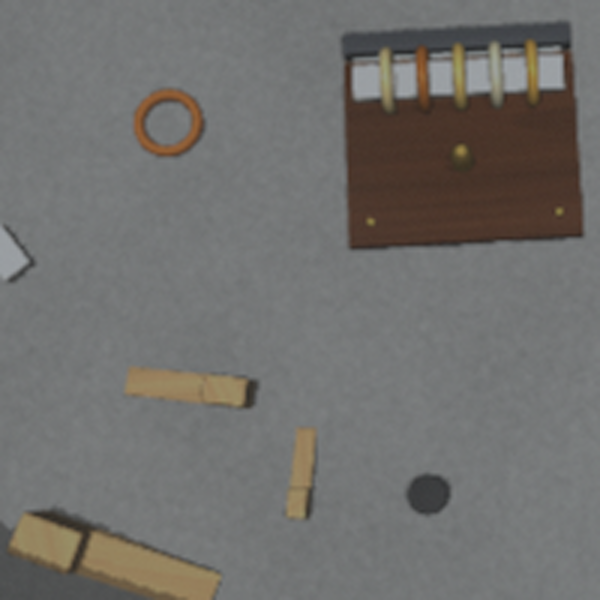

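View pics/z3.png

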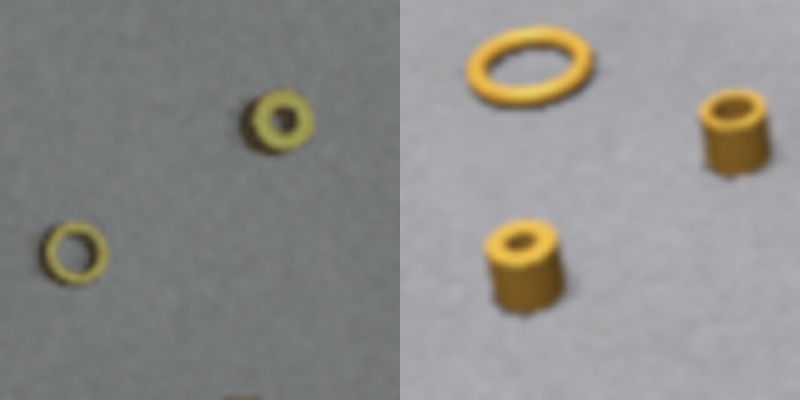

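Run:
```python
from h import *
Z=lambda z,f,o:((z[0]+.5)/f-.5+o[0],(z[1]+.5)/f-.5+o[1])
T2=lambda *z:Z(z,3,(150,110));S1=lambda *z:Z(z,4,(290,120))
T3=lambda *z:Z(z,5,(390,190));S3=lambda x,y:Z((x-400,y),5,(150,180))
P={'ring':(T3(76,252),S3(735,110)),
'tight':(T3(283,120),S3(522,242)),
'FLtop(y-)':(T2(583,235),S1(22,425)),'FRtop(y+)':(T2(350,247),S1(337,338)),
'pin':(T2(460,150),S1(239,386)),
'screw y+':(T2(371,221),S1(324,356)),'screw y-':(T2(559,211),S1(66,426)),
'blocktop front(x) corner near':(T2(247,404),S1(361,183)),
'tip':(T2(127,382),S1(522,210))}
for k,(a,b) in P.items():
    p,g=tri(ray('top',*a),ray('scene',*b));print(k,np.round(p,1),round(g,1))
```

```text
ring [ 441.3 -238.5   31.1] 2.0
tight [ 514.2 -353.8   31.6] 1.9
FLtop(y-) [586.6 -74.9  18.6] 2.3
FRtop(y+) [573.2 143.3  21.9] 2.7
pin [654.2  38.5  69.4] 0.5
screw y+ [596.5 123.   29.1] 1.8
screw y- [607.3 -52.7  27.7] 0.8
blocktop front(x) corner near [425.9 230.7  34.6] 3.4
tip [447.8 353.   -1. ] 5.0
```

```bash
cat >> h.py <<'E'
from scipy.spatial.transform import Rotation as Ro
def Rt(yaw):
    c,s=np.cos(np.radians(yaw)),np.sin(np.radians(yaw));return np.array([[c,s,0],[s,-c,0],[0,0,-1.]])
def rel(p,yaw,base=None):
    s=sense();R=s['tcp_rot'];p0=s['ee_pos']
    rv=Ro.from_matrix(R.T@Rt(yaw)).as_rotvec(degrees=True)
    print('turn',np.round(rv,1),'shift',np.round(R.T@(np.asarray(p)-p0),1))
E
python3 - <<'E'
from h import *
rel([520,200,231],168);rel([400,-210,200],183.5)
E
```

```text
turn [  0.    0.  -13.3] shift [-3.849e+02 -2.472e+02  3.000e-01]
turn [  0.    0.  -28.8] shift [-451.3 -669.3   31.3]
```

>>> apply_moves([
  [[0,0,-13,-385,-247,0,0],[0,0,-13,-385,-247,0,0],[0,0,-13,-385,-247,0,0],[0,0,-13,-385,-247,0,0],[0,0,-13,-385,-247,0,0],[0,0,-13,-385,-247,0,0],[0,0,-29,-500,-686,60,0],[0,0,-29,-500,-686,60,0]],
])

```text
clock: 1.65
ee_pos: [467.3, 145.2, 217.0]
tcp_rot: [[-0.998, -0.069, 0.001], [-0.069, 0.998, 0.0], [-0.001, 0.0, -1.0]]
force: [1.2, -0.3, 0.3]
width: 0.999
```

Run:
```python
from h import *
print(sense()['ee_pos'])
rel([441,-239,170],183.5)
```

```text
[467.25347721 145.17008646 217.01172019]
turn [0.  0.1 0.4] shift [  52.6 -381.5   46.9]
```

>>> apply_moves([
  [[0,0,0,52,-381,47,0],[0,0,0,52,-381,47,0],[0,0,0,52,-381,47,0],[0,0,0,52,-381,47,0],[0,0,0,52,-381,47,0],[0,0,0,52,-381,47,0],[0,0,0,52,-381,47,0],[0,0,0,52,-381,47,0]],
])

```text
clock: 2.65
ee_pos: [439.8, -236.7, 169.9]
tcp_rot: [[-0.998, -0.064, -0.0], [-0.064, 0.998, 0.0], [0.0, 0.0, -1.0]]
force: [0.2, 0.5, -0.7]
width: 0.998
```

Run:
```python
from h import *
s=sense();print(s['ee_pos'],s['force'])
im=snapshot('wrist');cv2.imwrite('pics/w1.png',im)
for p in([441,-238.5,32],[514,-354,32]):print(wproj(s,p))
np.savez('w1.npz',R=s['tcp_rot'],p=s['ee_pos'])
```

```text
[ 439.80334847 -236.71723196  169.90185912] [ 0.22828421  0.51500408 -0.66044435]
[316.21922379 191.82247293]
[201.97910556 253.2896554 ]
```

View pics/w1.png

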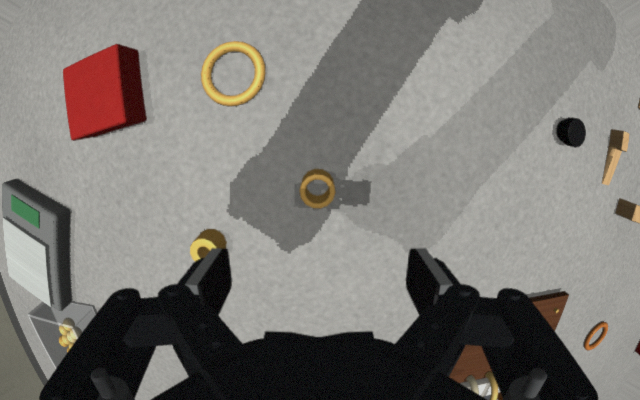

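Run:
```python
import cv2
im=cv2.imread('pics/w1.png');cv2.imwrite('pics/w1z.png',cv2.resize(im[160:220,288:348],None,fx=10,fy=10,interpolation=2))
```

```text
(no output)
```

View pics/w1z.png

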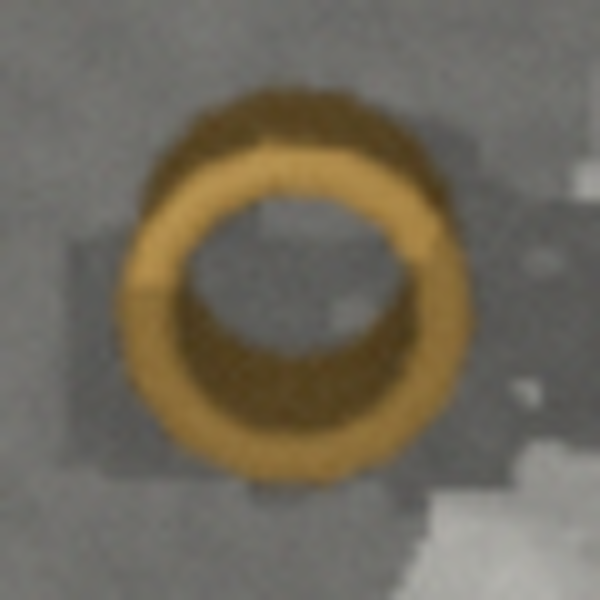

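Run:
```python
from h import *
d=np.load('w1.npz');s=dict(tcp_rot=d['R'],ee_pos=d['p'])
e,v=wray(s,317.15,190.65);print(e+v*(32-e[2])/v[2])
for px in((405-.2,240.0),):
  print(tri((e,v),ray('scene',216.4,201.6)),tri((e,v),ray('top',404.7,240)))
```

```text
[ 439.82513379 -237.70453219   32.        ]
(array([ 440.27124791, -237.82828717,   30.10327056]), np.float64(0.2951765598239716)) (array([ 440.25448968, -238.24663848,   33.17678993]), np.float64(1.746750319544499))
```

>>> apply_moves([
  [[0,0,0,0,-1.3,50,0],[0,0,0,0,-1.3,100,0],[0,0,0,0,-1.3,140,0],[0,0,0,0,-1.3,158,0],[0,0,0,0,-1.3,166,0],[0,0,0,0,-1.3,166,0],[0,0,0,0,-1.3,166,100],[0,0,0,0,-1.3,166,100]],
], force=40)

```text
clock: 3.7
ee_pos: [440.8, -238.0, 5.0]
tcp_rot: [[-0.998, -0.065, 0.002], [-0.065, 0.998, -0.001], [-0.002, -0.001, -1.0]]
force: [0.0, 0.5, -0.0]
width: 0.62
```

Run:
```python
from h import *
s=sense();print(s['ee_pos'],s['force'],s['width'])
im=snapshot('wrist');cv2.imwrite('pics/w2.png',im)
```

```text
[ 440.79449605 -237.9729993     4.99057955] [ 0.02613263  0.46230131 -0.00460382] 0.6195724243455846
```

View pics/w2.png

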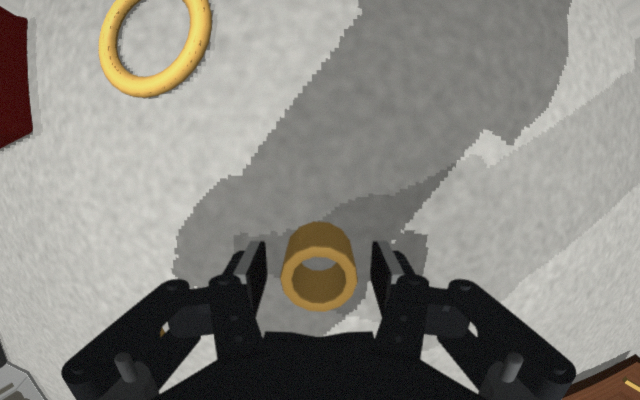

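>>> apply_moves([
  [[0,0,0,0,0,0,255],[0,0,0,0,0,0,255],[0,0,0,0,0,0,255],[0,0,0,0,0,0,255],[0,0,0,0,0,-30,255],[0,0,0,0,0,-70,255],[0,0,0,0,0,-110,255],[0,0,0,0,0,-110,255]],
], force=40)

```text
clock: 4.75
ee_pos: [442.0, -238.6, 116.8]
tcp_rot: [[-0.998, -0.065, 0.006], [-0.065, 0.998, -0.002], [-0.006, -0.002, -1.0]]
force: [-0.6, 0.1, -0.5]
width: 0.385
```

Run:
```python
from h import *
s=sense();print(s['ee_pos'],s['force'],s['width'])
im=snapshot('wrist');cv2.imwrite('pics/w3.png',im)
rel([654,38.5,130],183.5)
```

```text
[ 442.0347953  -238.58648068  116.82152923] [-0.58429497  0.08799104 -0.54008671] 0.38505052812839563
turn [-0.1  0.2  0.2] shift [-230.8  261.8  -14.4]
```

View pics/w3.png

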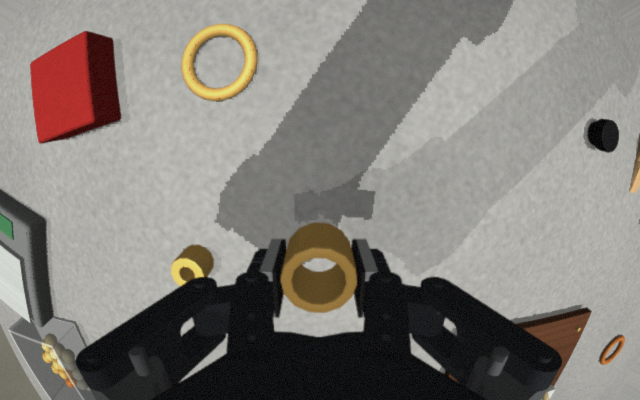

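>>> apply_moves([
  [[0,0,0,-275,264,-35,255],[0,0,0,-275,264,-35,255],[0,0,0,-275,264,-35,255],[0,0,0,-275,264,-35,255],[0,0,0,-275,264,-35,255],[0,0,0,-275,264,-35,255],[0,0,0,-275,264,-35,255],[0,0,0,-275,264,-35,255]],
])

```text
clock: 5.8
ee_pos: [696.2, 43.7, 146.8]
tcp_rot: [[-0.998, -0.066, -0.003], [-0.066, 0.998, -0.001], [0.003, -0.001, -1.0]]
force: [-0.2, -0.3, -0.9]
width: 0.385
```

Run:
```python
from h import *
s=sense();print(s['ee_pos'],s['force'],s['width'],s['joint_velocities'].max())
im=snapshot('wrist');cv2.imwrite('pics/w4.png',im)
np.savez('w4.npz',R=s['tcp_rot'],p=s['ee_pos'])
print(wproj(s,[654.5,38.6,66]))
cv2.imwrite('pics/w4z.png',cv2.resize(im[120:300,160:480],None,fx=2.5,fy=2.5,interpolation=2))
```

```text
[696.17155033  43.72293964 146.76291895] [-0.17627314 -0.28351413 -0.90135291] 0.3851208053898675 0.030448314766742104
[315.02962564 153.30793745]
```

View pics/w4.png

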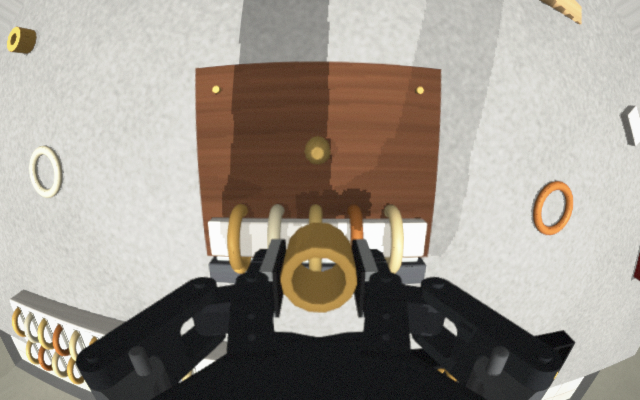

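View pics/w4z.png

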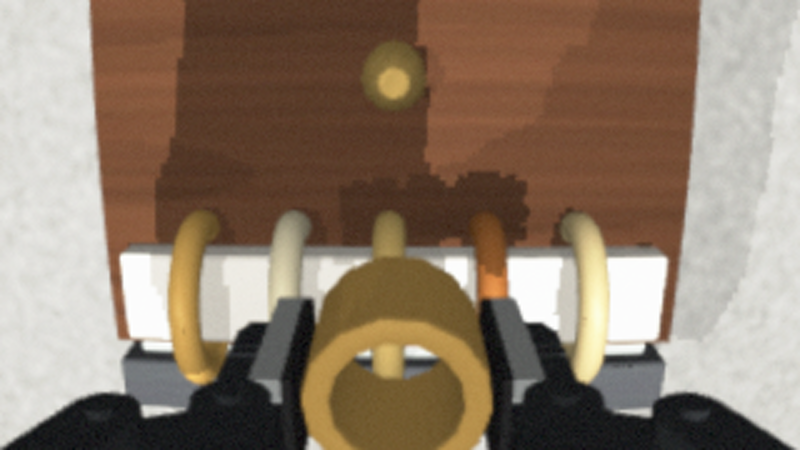

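Run:
```python
from h import *
d=np.load('w4.npz');s=dict(tcp_rot=d['R'],ee_pos=d['p'])
def w(u,v,z):
    e,r=wray(s,u,v);return e+r*(z-e[2])/r[2]
print('pin',w(317.2,151.9,66))
a,b=w(216,90,22),w(420.3,90.5,22);print('screws',a,b,np.degrees(np.arctan2(-(b-a)[0],(b-a)[1])),np.linalg.norm(a-b))
a,b=w(196,68.5,22),w(441,69.5,22);print('corn',a,b,(a+b)/2,np.linalg.norm(a-b),np.degrees(np.arctan2(-(b-a)[0],(b-a)[1])))
r=w(319-.2,285.8-.2,s['ee_pos'][2]+27);print('ring in tool',s['tcp_rot'].T@(r-s['ee_pos']))
print(tri(wray(s,317.2,151.9),ray('scene',349.4,215.8)),tri(wray(s,317.2,151.9),ray('top',303,159.5)))
rel([654.5,38.8,110],183.5)
```

```text
pin [653.37477173  40.09730368  66.        ]
screws [606.99580482 -52.15043478  22.        ] [595.79371368 126.87956779  22.        ] 3.5803880734658318 179.38012338176398
corn [586.77335981 -72.79191631  22.        ] [573.43465507 145.41218134  22.        ] [580.10400744  36.31013251  22.        ] 218.61141158247344 3.4981087310181143
ring in tool [ -1.69844503   0.15287415 -27.00618225]
(array([652.9000177 ,  39.78203838,  69.11168164]), np.float64(0.6620748853001182)) (array([652.5979603 ,  39.0331892 ,  75.47292708]), np.float64(2.126396470645445))
turn [-0.1 -0.2  0.2] shift [41.4 -0.7 37.4]
```

>>> apply_moves([
  [[0,0,0,43,-1.2,0,255],[0,0,0,43,-1.2,30,255],[0,0,0,43,-1.2,60,255],[0,0,0,43,-1.2,65,255],[0,0,0,43,-1.2,65,255],[0,0,0,43,-1.2,65,255]],
])

```text
clock: 6.6
ee_pos: [655.3, 39.1, 85.4]
tcp_rot: [[-0.998, -0.064, 0.002], [-0.064, 0.998, 0.0], [-0.002, -0.0, -1.0]]
force: [0.7, -0.4, 0.3]
width: 0.383
```

Run:
```python
from h import *
s=sense();print(s['ee_pos'],s['force'],s['width'])
im=snapshot('wrist');cv2.imwrite('pics/w5.png',cv2.resize(im[120:360,180:460],None,fx=2.5,fy=2.5,interpolation=2))
im=snapshot('scene');cv2.imwrite('pics/s5.png',cv2.resize(im[140:290,270:450],None,fx=4,fy=4,interpolation=2))
```

```text
[655.28851755  39.13617931  85.38116999] [ 0.67403748 -0.35005538  0.30668735] 0.3834044651263668
```

View pics/w5.png

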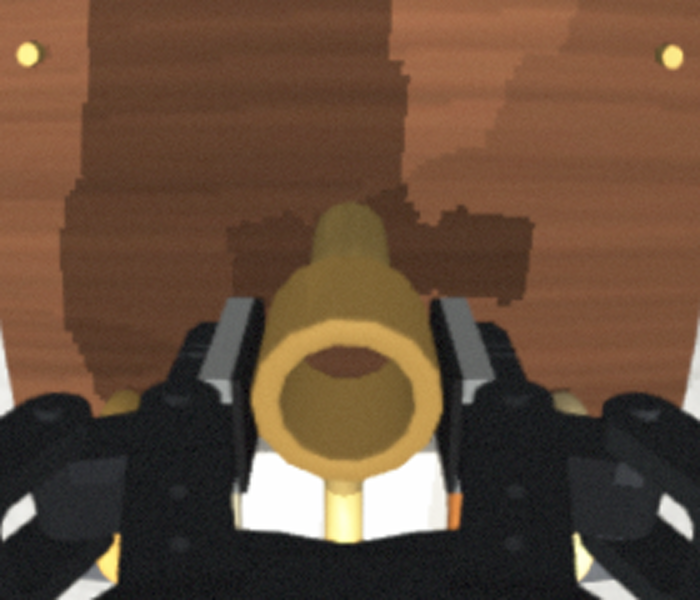

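View pics/s5.png

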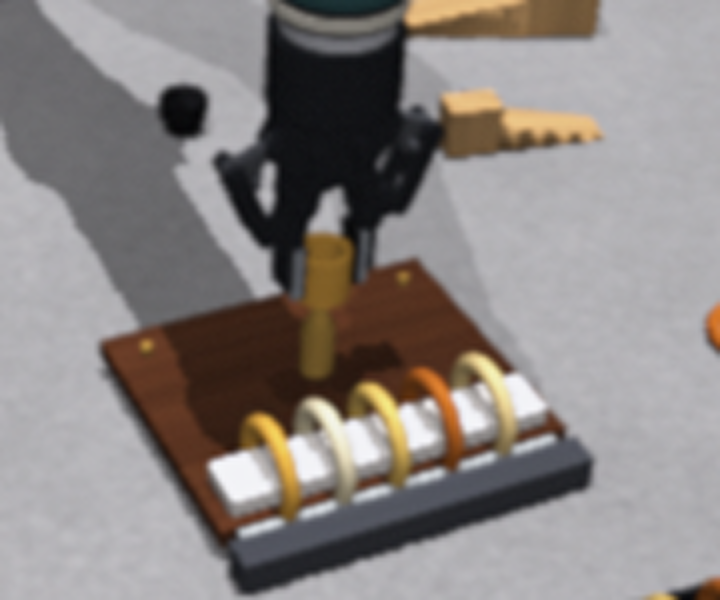

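Run:
```python
from h import *
s=sense();print(s['ee_pos'])
for z in(112,96,85,66,45,22):
  print(z,(proj('scene',[654,39.5,z])-[270,140])*4+1.5, (wproj(s,[654,39.5,z])-[180,120])*2.5+.75)
```

```text
[655.17875441  39.56562461  85.23022482]
112 [323.65707262 246.87858498] [346.93789161 400.01617446]
96 [322.25914762 269.19827113] [346.83049967 357.62847404]
85 [321.31133422 284.33134168] [346.76805631 332.93021432]
66 [319.69905809 310.07342173] [346.67719126 296.92226332]
45 [317.95276323 337.95528459] [346.59604803 264.69860495]
22 [316.08181677 367.82737198] [346.5243184  236.15951139]
```

>>> apply_moves([
  [[0,0,0,1.3,-0.4,4,255],[0,0,0,1.3,-0.4,9,255],[0,0,0,1.3,-0.4,14,255],[0,0,0,1.3,-0.4,19,255],[0,0,0,1.3,-0.4,23,255],[0,0,0,1.3,-0.4,27,255],[0,0,0,1.3,-0.4,30,255],[0,0,0,1.3,-0.4,30,255]],
])

```text
clock: 7.7
ee_pos: [653.0, 39.2, 53.7]
tcp_rot: [[-0.998, -0.065, -0.0], [-0.065, 0.998, -0.0], [0.0, -0.0, -1.0]]
force: [0.3, -0.3, -0.3]
width: 0.389
```

Run:
```python
from h import *
s=sense();print(s['ee_pos'],s['force'],s['torque'],s['width'])
im=snapshot('wrist');cv2.imwrite('pics/w6.png',cv2.resize(im[120:360,180:460],None,fx=2.5,fy=2.5,interpolation=2))
im=snapshot('scene');cv2.imwrite('pics/s6.png',cv2.resize(im[140:290,270:450],None,fx=4,fy=4,interpolation=2))
```

```text
[653.03254134  39.19671535  53.74432706] [ 0.29392129 -0.29263282 -0.29482967] [0.0303881  0.0735255  0.02942188] 0.3893499087366214
```

View pics/w6.png

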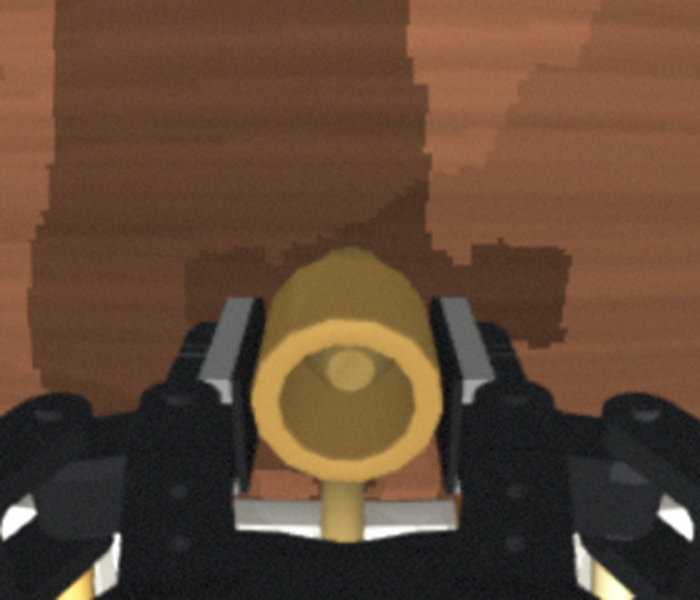

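View pics/s6.png

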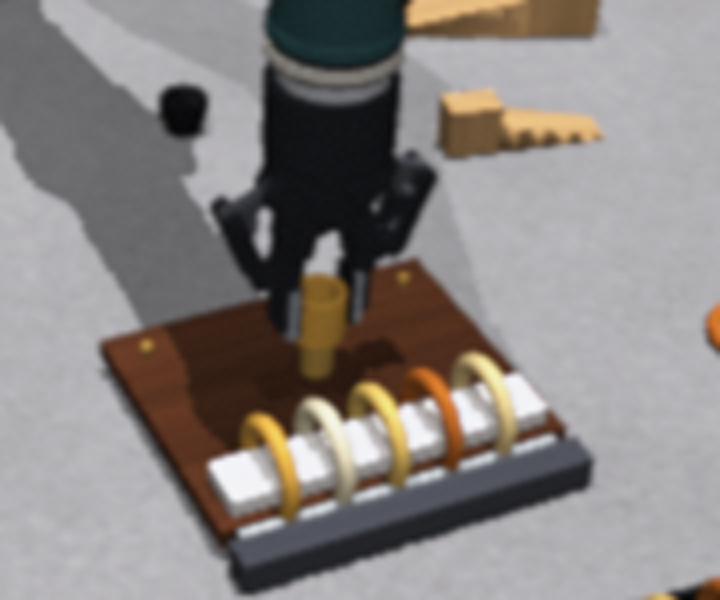

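>>> apply_moves([
  [[0,0,0,-1.5,0.4,0,255],[0,0,0,-1.5,0.4,5,255],[0,0,0,-1.5,0.4,10,255],[0,0,0,-1.5,0.4,15,255],[0,0,0,-1.5,0.4,19,255],[0,0,0,-1.5,0.4,22,255],[0,0,0,-1.5,0.4,24,255],[0,0,0,-1.5,0.4,24,255]],
])

```text
clock: 8.8
ee_pos: [654.6, 39.7, 29.9]
tcp_rot: [[-0.998, -0.065, -0.0], [-0.065, 0.998, -0.0], [0.0, -0.0, -1.0]]
force: [-0.5, 0.8, -0.2]
width: 0.386
```

Run:
```python
from h import *
s=sense();print(s['ee_pos'],s['force'],s['torque'],s['width'])
im=snapshot('wrist');cv2.imwrite('pics/w7.png',cv2.resize(im[120:360,180:460],None,fx=2.5,fy=2.5,interpolation=2))
```

```text
[654.60602792  39.67429656  29.89919091] [-0.51243507  0.78727784 -0.21151374] [-2.81218606e-02  9.10131873e-03  3.38500163e-06] 0.3860746798368296
```

View pics/w7.png

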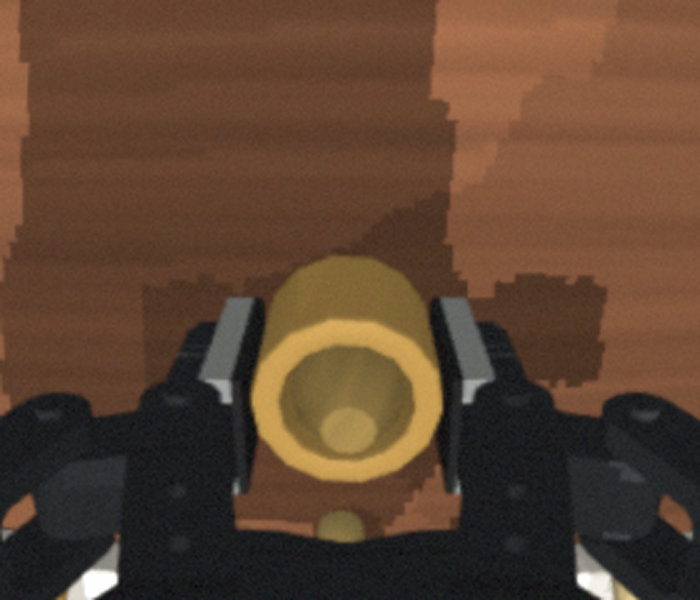

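>>> apply_moves([
  [[0,0,0,0,0,1,255],[0,0,0,0,0,2,255],[0,0,0,0,0,3,255],[0,0,0,0,0,3.5,255]],
])

```text
clock: 9.35
ee_pos: [654.7, 39.7, 26.7]
tcp_rot: [[-0.998, -0.065, -0.0], [-0.065, 0.998, 0.0], [0.0, 0.0, -1.0]]
force: [-2.0, -0.8, 4.5]
width: 0.386
```

>>> apply_moves([
  [[0,0,0,0,0,0,100],[0,0,0,0,0,0,100],[0,0,0,0,0,0,100],[0,0,0,0,0,0,100],[0,0,0,0,0,-20,100],[0,0,0,0,0,-50,100],[0,0,0,0,0,-100,100],[0,0,0,0,0,-140,0]],
])

```text
clock: 10.35
ee_pos: [655.4, 39.6, 170.1]
tcp_rot: [[-0.998, -0.065, 0.003], [-0.065, 0.998, 0.0], [-0.003, 0.0, -1.0]]
force: [0.6, 0.6, -0.4]
width: 0.804
```

Run:
```python
from h import *
s=sense();print(s['ee_pos'],s['force'],s['width'])
im=snapshot('wrist');cv2.imwrite('pics/w8.png',im)
im=snapshot('scene');cv2.imwrite('pics/s8.png',cv2.resize(im[140:290,270:450],None,fx=4,fy=4,interpolation=2))
# wedge pose: block
for p in ([654.5,39.7,54],[654.5,39.7,22]): print((proj('scene',p)-[270,140])*4+1.5)
rel([440,285,200],183.5);rel([440,285,200],265)
```

```text
[655.3548883   39.60875818 170.13367942] [ 0.62507328  0.59702333 -0.37683041] 0.8039562055784465
[319.34140467 326.50741218]
[316.71562448 368.26146792]
turn [0.  0.6 0.2] shift [201.5 259.  -28.3]
turn [ -0.4   0.6 -81.3] shift [201.5 259.  -28.3]
```

View pics/s8.png

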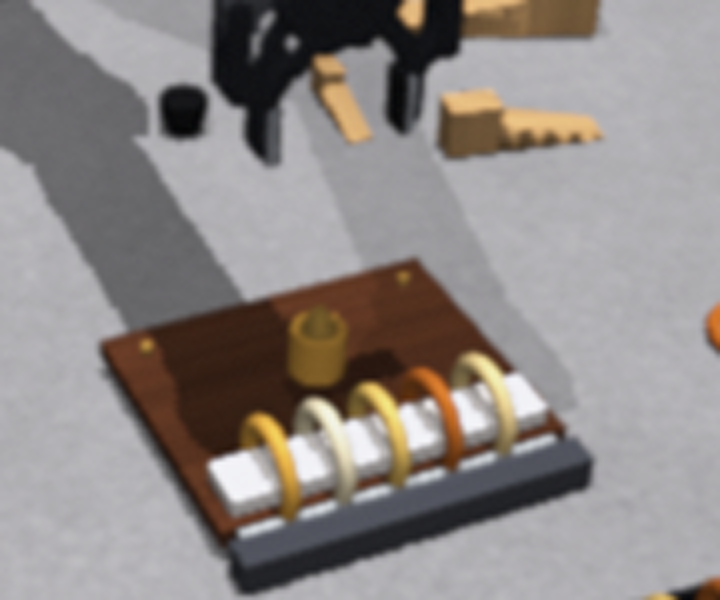

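>>> apply_moves([
  [[0,0,11,26,32,-10,0],[0,0,21,52,64,-20,0],[0,0,32,78,96,-30,0],[0,0,42,104,128,-30,0],[0,0,53,130,160,-30,0],[0,0,63,156,192,-30,0],[0,0,74,182,220,-30,0],[0,0,84,202,230,-30,0]],
])

```text
clock: 11.45
ee_pos: [436.5, 257.9, 196.9]
tcp_rot: [[-0.166, 0.986, -0.0], [0.986, 0.166, 0.001], [0.001, 0.0, -1.0]]
force: [0.2, 0.5, -0.8]
width: 0.999
```

Run:
```python
from h import *
print(sense()['ee_pos']);rel([437,250,200],85)
```

```text
[436.46411796 257.92301951 196.94771622]
turn [-0.  -0.1 14.6] shift [-7.9 -0.8 -3.1]
```

>>> apply_moves([
  [[0,0,10,-5,0,0,0],[0,0,14.6,-8,0,0,0],[0,0,14.6,-8,0,0,0]],
])

```text
clock: 11.82
ee_pos: [439.3, 248.1, 197.0]
tcp_rot: [[0.084, 0.996, 0.0], [0.996, -0.084, 0.001], [0.001, 0.0, -1.0]]
force: [-0.7, -0.5, 0.8]
width: 1.0
```

Run:
```python
from h import *
s=sense();print(s['ee_pos'])
im=snapshot('wrist');cv2.imwrite('pics/w9.png',im)
np.savez('w9.npz',R=s['tcp_rot'],p=s['ee_pos'])
r=outline_of('wrist','wedge_grip');print([(x['conf'],x['mask'].sum(),np.argwhere(x['mask']).mean(0)) for x in r])
r=spot_in('wrist','wedge_grip');print([(x['conf'],x['xyz']) for x in r])
cv2.imwrite('pics/w9z.png',cv2.resize(im[90:290,200:440],None,fx=3,fy=3,interpolation=2))
```

```text
[439.31887749 248.09041732 196.9620676 ]
[(0.9, np.int64(3026), array([143.66853933, 316.87012558])), (0.84, np.int64(6552), array([ 98.41819292, 173.04349817])), (0.6, np.int64(1331), array([239.98647633, 257.50638618]))]
[(0.9, [293.3, 362.1, 25.0]), (0.8, [359.0, 188.1, 15.3]), (0.61, [443.9, 291.3, 19.9])]
```

View pics/w9.png

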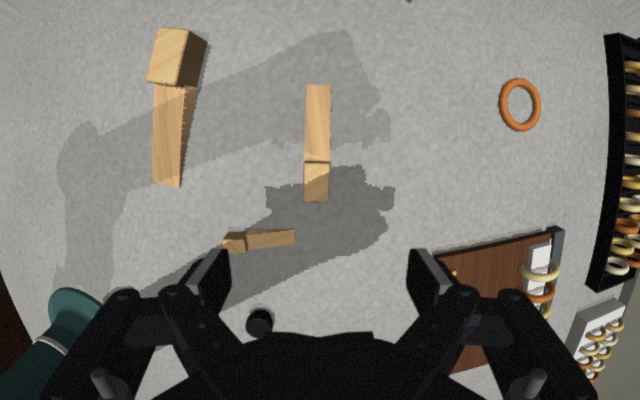

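View pics/w9z.png

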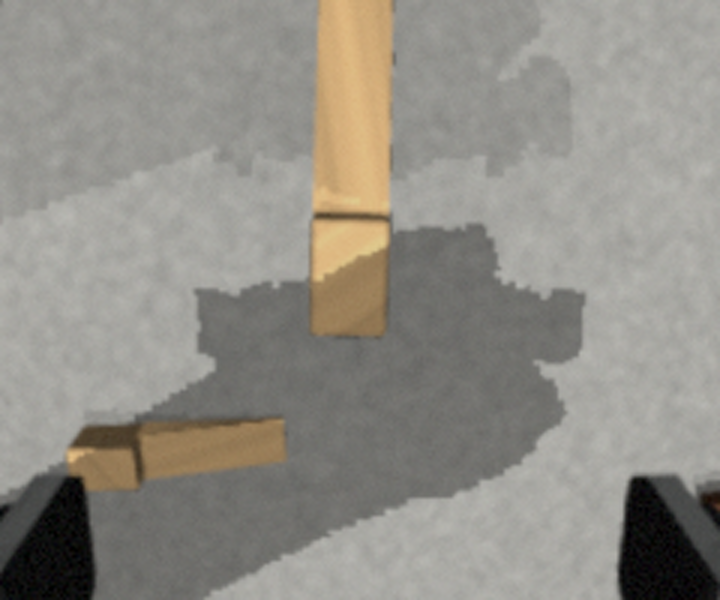

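Run:
```python
from h import *
d=np.load('w9.npz');s=dict(tcp_rot=d['R'],ee_pos=d['p'])
def w(u,v,z):
    e,r=wray(s,u,v);return e+r*(z-e[2])/r[2]
q=lambda x,y:((x+.5)/3-.5+200,(y+.5)/3-.5+90)
a,b,c,e=[w(*q(*z),40) for z in((313,219),(390,219),(310,335),(386,335))]
print(a,b,c,e);cen=(a+b+c+e)/4;f=(a+b)/2-(c+e)/2;print('cen',cen,np.linalg.norm(f),np.linalg.norm(a-b),np.degrees(np.arctan2(f[1],f[0])))
t1,t2=w(306,85,4),w(331,85,4);t=(t1+t2)/2;g=t-cen;print('tip',t,np.linalg.norm(t1-t2),np.linalg.norm(g[:2]),np.degrees(np.arctan2(g[1],g[0])))
rel([cen[0],cen[1],60],np.degrees(np.arctan2(g[1],g[0])))
# heights: second view
for k,(u,v) in {'scene near corner':((361+.5)/4-.5+290,(183+.5)/4-.5+120)}.items(): print(tri(wray(s,*q(386,335)),ray('scene',u,v)))
```

```text
[427.6308262  273.17717445  40.        ] [452.53786206 271.04464111  40.        ] [422.89834139 234.34096993  40.        ] [448.2112097  232.18434764  40.        ]
cen [437.81955984 252.68678328  40.        ] 39.111423414617036 24.998162609205124 83.34954311277
tip [448.44167361 350.90004645   4.        ] 26.567388955707063 98.78600287168119 83.82725096478475
turn [ 0.  -0.   1.4] shift [  4.2  -2.  136.7]
(array([444.79482221, 228.51065034,  44.30218864]), np.float64(11.584240665220879))
```

>>> apply_moves([
  [[0,0,1.4,4.2,-2,40,0],[0,0,1.4,4.2,-2,80,0],[0,0,1.4,4.2,-2,110,0],[0,0,1.4,4.2,-2,120,0],[0,0,1.4,4.2,-2,120,0],[0,0,1.4,4.2,-2,120,0]],
])

```text
clock: 12.72
ee_pos: [438.7, 252.9, 77.6]
tcp_rot: [[0.109, 0.994, 0.002], [0.994, -0.109, 0.001], [0.002, 0.001, -1.0]]
force: [-0.2, -0.1, 0.3]
width: 1.002
```

Run:
```python
from h import *
s=sense();print(s['ee_pos'],s['tcp_rot'][:,0])
im=snapshot('wrist');cv2.imwrite('pics/w10.png',im)
np.savez('w10.npz',R=s['tcp_rot'],p=s['ee_pos'])
cv2.imwrite('pics/w10z.png',cv2.resize(im[90:290,200:440],None,fx=3,fy=3,interpolation=2))
```

```text
[438.65422866 252.94618916  77.64357672] [0.10908268 0.99403141 0.00158875]
```

View pics/w10z.png

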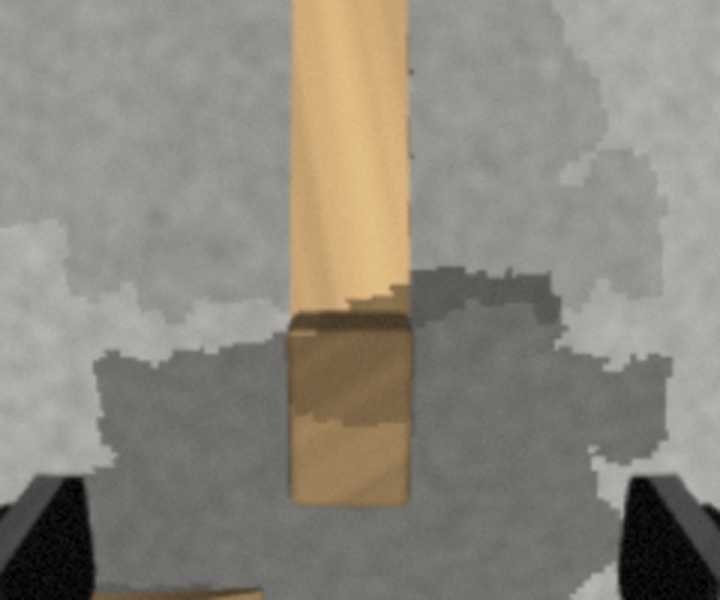

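View pics/w10.png

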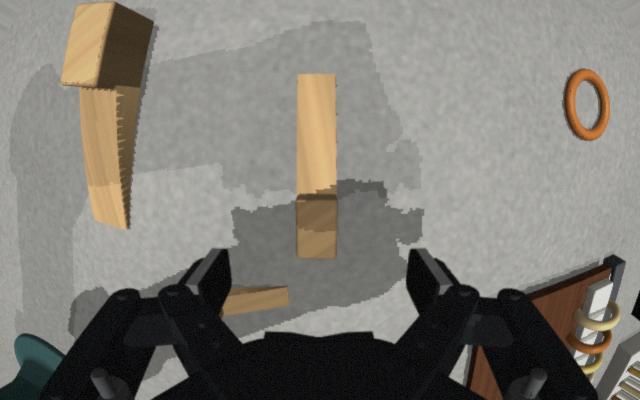

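Run:
```python
from h import *
d=np.load('w10.npz');s=dict(tcp_rot=d['R'],ee_pos=d['p'])
d9=np.load('w9.npz');s9=dict(tcp_rot=d9['R'],ee_pos=d9['p'])
def w(u,v,z):
    e,r=wray(s,u,v);return e+r*(z-e[2])/r[2]
q=lambda x,y:((x+.5)/3-.5+200,(y+.5)/3-.5+90)
A=((289,330),(411,330),(292,504),(409,504));B=((313,219),(390,219),(310,335),(386,335))
for i in range(4):print('tri',tri(wray(s,*q(*A[i])),wray(s9,*q(*B[i]))))
a,b,c,e=[w(*q(*z),40) for z in A]
cen=(a+b+c+e)/4;f=(a+b)/2-(c+e)/2;print('cen',cen,np.linalg.norm(f),np.linalg.norm(a-b),np.degrees(np.arctan2(f[1],f[0])))
t=(w(297.5,74,4)+w(336.5,74,4))/2;g=t-cen;print('tip',t,np.linalg.norm(g[:2]),np.degrees(np.arctan2(g[1],g[0])))
rel([cen[0],cen[1],1],np.degrees(np.arctan2(g[1],g[0])))
```

```text
tri (array([427.43307768, 272.84974763,  37.55661126]), np.float64(0.10248053006581088))
tri (array([452.2096482 , 271.28265657,  41.66790252]), np.float64(0.5667924935941513))
tri (array([422.60462457, 233.25039966,  36.00098427]), np.float64(0.023559388293997948))
tri (array([448.13441241, 231.91436142,  39.02010733]), np.float64(0.16222176791912518))
cen [437.69730383 252.96353698  40.        ] 38.61541649571927 24.493504114947452 83.72160302147059
tip [448.88635926 351.09465306   4.        ] 98.76695249310943 83.49514281827386
turn [ 0.1 -0.1  0.2] shift [-0.3 -1.  76.7]
```

>>> apply_moves([
  [[0,0,0,-0.3,-1,30,0],[0,0,0,-0.3,-1,55,0],[0,0,0,-0.3,-1,70,0],[0,0,0,-0.3,-1,74,0],[0,0,0,-0.3,-1,74,120],[0,0,0,-0.3,-1,74,120],[0,0,0,-0.3,-1,74,120]],
], force=60)

```text
clock: 13.65
ee_pos: [437.1, 252.6, 3.1]
tcp_rot: [[0.109, 0.994, 0.001], [0.994, -0.109, 0.001], [0.001, 0.001, -1.0]]
force: [-0.1, -0.6, 1.1]
width: 0.533
```

Run:
```python
from h import *
s=sense();print(s['ee_pos'],s['tcp_rot'][:,0],s['force'],s['width'])
im=snapshot('wrist');cv2.imwrite('pics/w11.png',im)
```

```text
[437.12357387 252.63839733   3.08643868] [1.08936109e-01 9.94048398e-01 8.41170390e-04] [-0.14237771 -0.57361     1.05731306] 0.533203023512412
```

View pics/w11.png

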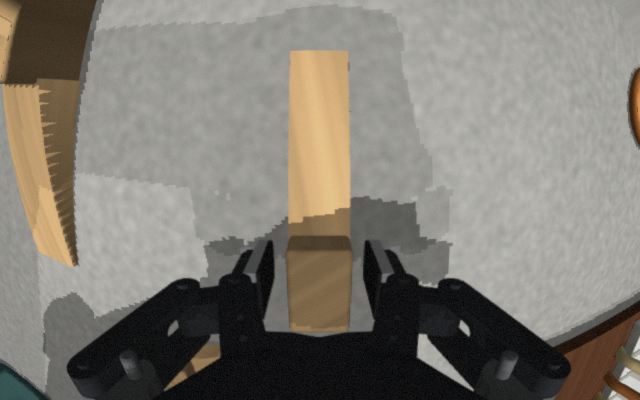

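>>> apply_moves([
  [[0,0,0,0,0,0,255],[0,0,0,0,0,0,255],[0,0,0,0,0,0,255],[0,0,0,0,0,0,255],[0,0,0,0,0,-15,255],[0,0,0,0,0,-35,255],[0,0,0,0,0,-50,255],[0,0,0,0,0,-50,255]],
], force=60)

```text
clock: 14.7
ee_pos: [437.4, 252.9, 53.8]
tcp_rot: [[0.109, 0.994, 0.002], [0.994, -0.109, 0.002], [0.002, 0.002, -1.0]]
force: [-1.0, 0.1, -2.1]
width: 0.296
```

Run:
```python
from h import *
s=sense();print(s['ee_pos'],s['tcp_rot'][:,0],s['force'],s['width'])
im=snapshot('wrist');cv2.imwrite('pics/w12.png',im)
rel([455,28.5,52],3.3)
```

```text
[437.40631667 252.93789303  53.78535305] [0.10872827 0.99406968 0.00190423] [-0.99429728  0.13119404 -2.07482712] 0.2960808279446243
turn [-0.  -0.1 80.5] shift [-220.9   42.4    0.8]
```

View pics/w12.png

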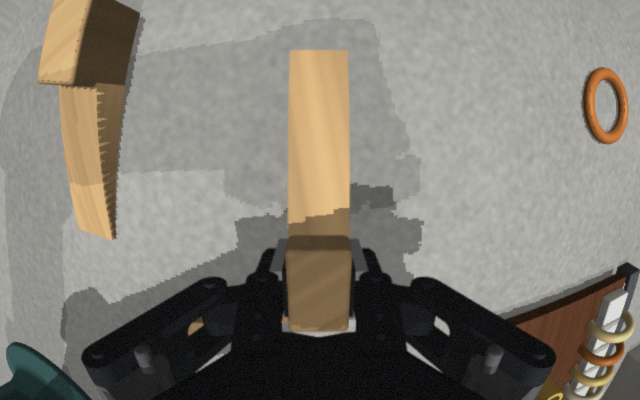

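>>> apply_moves([
  [[0,0,10,-28,5,0,255],[0,0,20,-56,10,0,255],[0,0,30,-84,15,0,255],[0,0,40,-112,20,0,255],[0,0,50,-140,25,0,255],[0,0,60,-168,30,0,255],[0,0,70,-196,36,0,255],[0,0,80,-221,42,0,255]],
])

```text
clock: 15.75
ee_pos: [454.0, 27.0, 52.0]
tcp_rot: [[0.998, 0.059, -0.001], [0.059, -0.998, -0.0], [-0.001, 0.0, -1.0]]
force: [1.0, -0.7, -1.2]
width: 0.296
```

>>> apply_moves([
  [[0,0,0,0,0,0,255],[0,0,0,0,0,0,255]],
])

```text
clock: 16.0
ee_pos: [454.0, 28.7, 52.0]
tcp_rot: [[0.998, 0.067, -0.001], [0.067, -0.998, 0.0], [-0.001, -0.0, -1.0]]
force: [-0.1, 0.5, -1.5]
width: 0.297
```

Run:
```python
from h import *
s=sense();print(s['ee_pos'],s['tcp_rot'][:,0],s['force'],s['width'])
im=snapshot('wrist');cv2.imwrite('pics/w13.png',im)
np.savez('w13.npz',R=s['tcp_rot'],p=s['ee_pos'])
```

```text
[453.97664681  28.65573361  52.04170861] [ 0.99772184  0.06745201 -0.00116683] [-0.14772071  0.51324827 -1.53587607] 0.2969180367433752
```

View pics/w13.png

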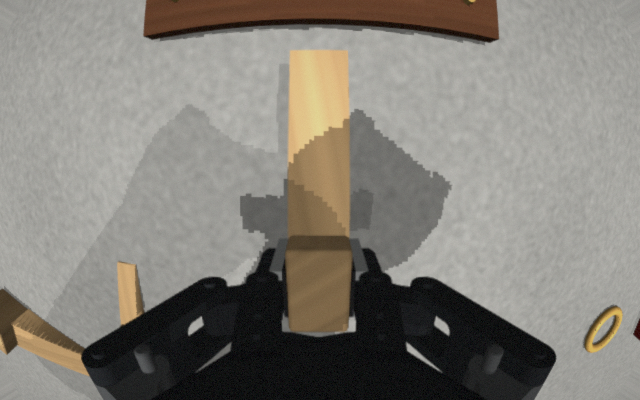

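Run:
```python
from h import *
im=cv2.imread('pics/w13.png');cv2.imwrite('pics/w13z.png',cv2.resize(im[0:90,120:520],None,fx=2,fy=2,interpolation=2))
d=np.load('w13.npz');s=dict(tcp_rot=d['R'],ee_pos=d['p'])
def w(u,v,z):
    e,r=wray(s,u,v);return e+r*(z-e[2])/r[2]
a,b=w(145,38,10),w(498,40,10);print(a,b,(a+b)/2,np.linalg.norm(a-b),np.degrees(np.arctan2(-(a-b)[0],(a-b)[1])))
t=[w(289,50,52-3.1+4),w(349,50,52-3.1+4)];print(t,s['tcp_rot'].T@(sum(t)/2-s['ee_pos']))
```

```text
[574.18917175 150.53800377  10.        ] [589.10219902 -80.92974574  10.        ] [581.64568539  34.80412902  10.        ] 231.9476610029165 3.6863631627952644
[array([552.54621883,  48.53168203,  52.9       ]), array([554.35210913,  21.6420805 ,  52.9       ])] [99.67869495  0.2929645  -0.9746486 ]
```

View pics/w13z.png

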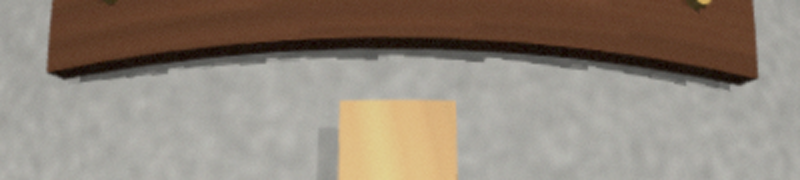

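>>> apply_moves([
  [[0,0,0.3,0,1.4,15,255],[0,0,0.3,0,1.4,30,255],[0,0,0.3,0,1.4,40,255],[0,0,0.3,0,1.4,45,255],[0,0,0.3,0,1.4,47,255],[0,0,0.3,0,1.4,48,255],[0,0,0.3,0,1.4,49,255],[0,0,0.3,0,1.4,49,255]],
])

```text
clock: 17.05
ee_pos: [454.6, 26.7, 3.6]
tcp_rot: [[0.998, 0.06, 0.0], [0.06, -0.998, 0.0], [0.0, -0.0, -1.0]]
force: [0.4, -0.8, -1.5]
width: 0.299
```

Run:
```python
from h import *
s=sense();print(s['ee_pos'],s['tcp_rot'][:,0],s['tcp_rot'][:,2],s['force'],s['torque'],s['width'])
im=snapshot('scene');cv2.imwrite('pics/s14.png',cv2.resize(im[120:270,250:450],None,fx=4,fy=4,interpolation=2))
im=snapshot('wrist');cv2.imwrite('pics/w14.png',cv2.resize(im[0:300,160:480],None,fx=2,fy=2,interpolation=2))
```

```text
[454.58654416  26.72705011   3.60914532] [9.98192980e-01 6.00892275e-02 2.45561675e-04] [ 2.38562195e-04  1.23658729e-04 -9.99999964e-01] [ 0.44660042 -0.82600092 -1.54393662] [-0.00822621  0.00957201 -0.00932072] 0.29902726143761815
```

View pics/s14.png

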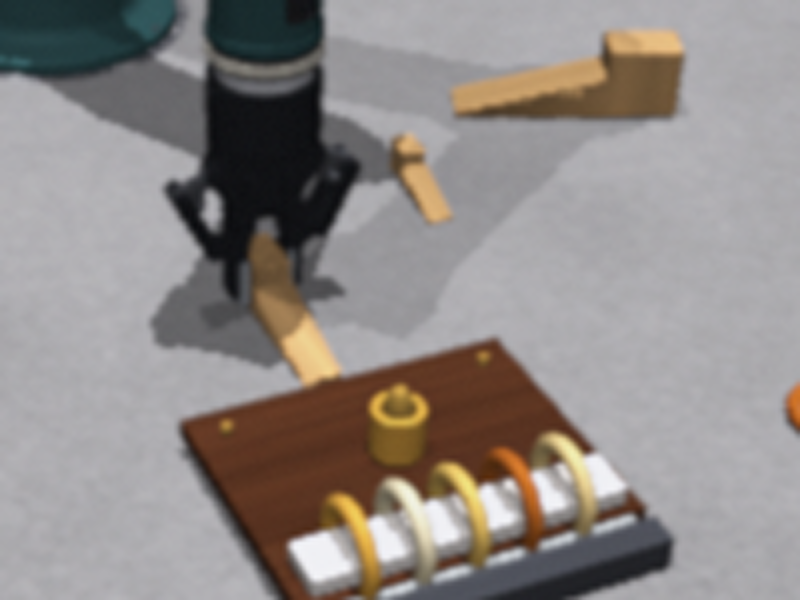

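View pics/w14.png

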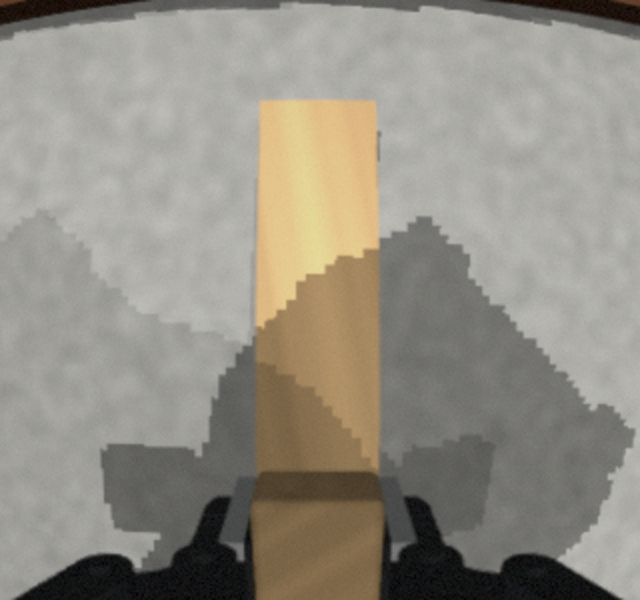

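>>> apply_moves([
  [[0,0,0,0,0,0.5,255],[0,0,0,0,0,0.8,255],[0,0,0,0,0,0.8,255],[0,0,0,0,0,0.8,255]],
])

```text
clock: 17.65
ee_pos: [454.5, 26.7, 2.9]
tcp_rot: [[0.998, 0.06, 0.0], [0.06, -0.998, 0.0], [0.0, -0.0, -1.0]]
force: [-1.7, 0.3, 4.2]
width: 0.301
```

Run:
```python
from h import *
for i in range(3):
  s=sense();print(s['ee_pos'],s['tcp_rot'][:,0],s['force'],s['torque'])
  snapshot('wrist')
```

```text
[454.53263133  26.68222965   2.86727556] [9.98203500e-01 5.99145714e-02 1.25886902e-04] [-1.69452872  0.32674539  4.24163515] [ 0.01842615  0.18905561 -0.0246201 ]
[454.53922675  26.69241752   2.8629837 ] [9.98201122e-01 5.99541871e-02 1.22750949e-04] [-1.28680845  0.349982    4.11614542] [-0.00370025  0.24085643  0.0116993 ]
[454.56980945  26.66452243   2.87418559] [9.98203771e-01 5.99098898e-02 1.93337521e-04] [-2.04452517  0.74038888  5.22680388] [0.04957714 0.25985932 0.0607061 ]
```

>>> apply_moves([
  [[0,0,0,5,-0.8,0,255],[0,0,0,12,-0.8,0,255],[0,0,0,19,-0.8,0,255],[0,0,0,26,-0.8,0,255],[0,0,0,32,-0.8,0,255],[0,0,0,38,-0.8,0,255],[0,0,0,42,-0.8,0,255],[0,0,0,42,-0.8,0,255]],
])

```text
clock: 18.8
ee_pos: [492.3, 29.6, 2.7]
tcp_rot: [[0.998, 0.06, -0.008], [0.06, -0.998, 0.002], [-0.008, -0.002, -1.0]]
force: [-11.6, -1.4, 18.6]
width: 0.298
```

```bash
cat > st.py <<'E'
from h import *
import sys
s=sense();p=s['ee_pos'];c,n=np.cos(np.radians(3.55)),np.sin(np.radians(3.55))
d=p[:2]-[580,35.2];print('pos',np.round(p,2),'yaw',round(np.degrees(np.arctan2(s['tcp_rot'][1,0],s['tcp_rot'][0,0])),2),'stand x of tip',round(d@[c,n]+100,1),'y',round(d@[-n,c],1),'F',np.round(s['force'],1),'tq',np.round(s['torque'],2),'w',round(s['width'],3))
if len(sys.argv)>1:
  k=sys.argv[1]
  im=snapshot('scene');cv2.imwrite(f'pics/s{k}.png',cv2.resize(im[180:270,270:430],None,fx=5,fy=5,interpolation=2))
  im=snapshot('wrist');cv2.imwrite(f'pics/w{k}.png',cv2.resize(im[0:300,120:520],None,fx=2,fy=2,interpolation=2))
E
python3 st.py 15
```

```text
pos [492.33  29.64   2.72] yaw 3.43 stand x of tip 12.2 y -0.1 F [-11.6  -1.4  18.6] tq [-0.17  2.68 -0.02] w 0.298
```

View pics/w15.png

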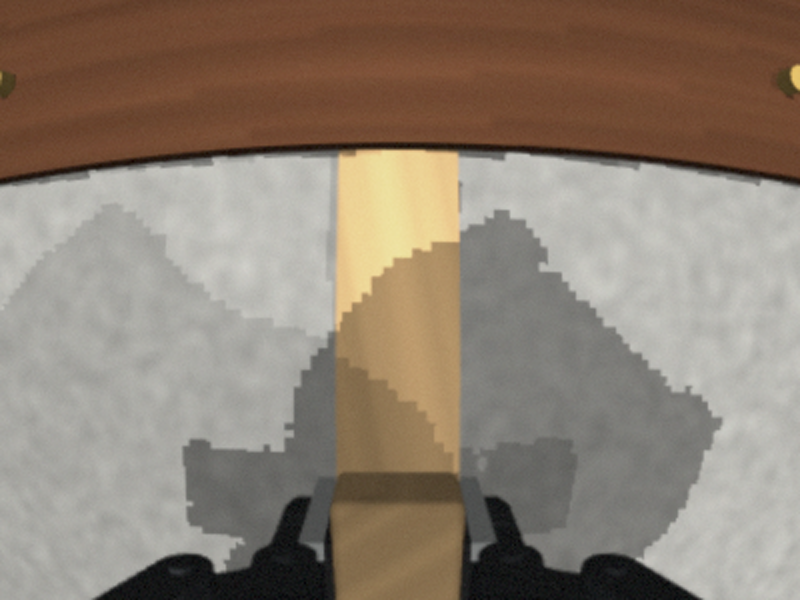

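View pics/s15.png

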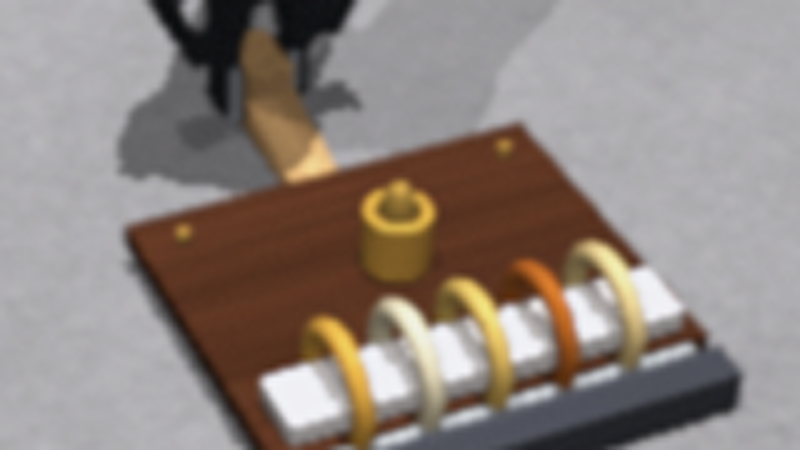

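>>> apply_moves([
  [[0,0,0,0,0,-0.4,255],[0,0,0,0,0,-0.7,255],[0,0,0,0,0,-0.7,255],[0,0,0,0,0,-0.7,255]],
])

```text
clock: 19.4
ee_pos: [496.6, 30.0, 3.3]
tcp_rot: [[0.998, 0.06, 0.0], [0.06, -0.998, -0.0], [0.0, 0.0, -1.0]]
force: [-0.5, -0.4, -2.1]
width: 0.292
```

```bash
python3 st.py; python3 -c "
from cell import *
print(sense()['tcp_rot'][2])"
```

```text
pos [496.6   30.01   3.29] yaw 3.45 stand x of tip 16.4 y -0.0 F [-0.5 -0.4 -2.1] tq [ 0.   -0.04 -0.01] w 0.292
[ 2.34781004e-04  2.52679651e-04 -9.99999941e-01]
```

>>> apply_moves([
  [[0,0,0,3,0,0.2,255],[0,0,0,6,0,0.2,255],[0,0,0,9,0,0.2,255],[0,0,0,12,0,0.2,255],[0,0,0,14,0,0.2,255],[0,0,0,14,0,0.2,255]],
])

```text
clock: 20.15
ee_pos: [504.5, 30.6, 2.7]
tcp_rot: [[0.998, 0.06, -0.011], [0.06, -0.998, 0.003], [-0.011, -0.003, -1.0]]
force: [-17.4, -0.5, 15.8]
width: 0.295
```

```bash
python3 st.py 16; python3 -c "
from cell import *
print(sense()['tcp_rot'][2])"
```

```text
pos [504.5   30.64   2.74] yaw 3.44 stand x of tip 24.4 y 0.1 F [-17.4  -0.5  15.8] tq [-0.18  3.35  0.06] w 0.295
[-0.01096449 -0.00313825 -0.99993496]
```

View pics/w16.png

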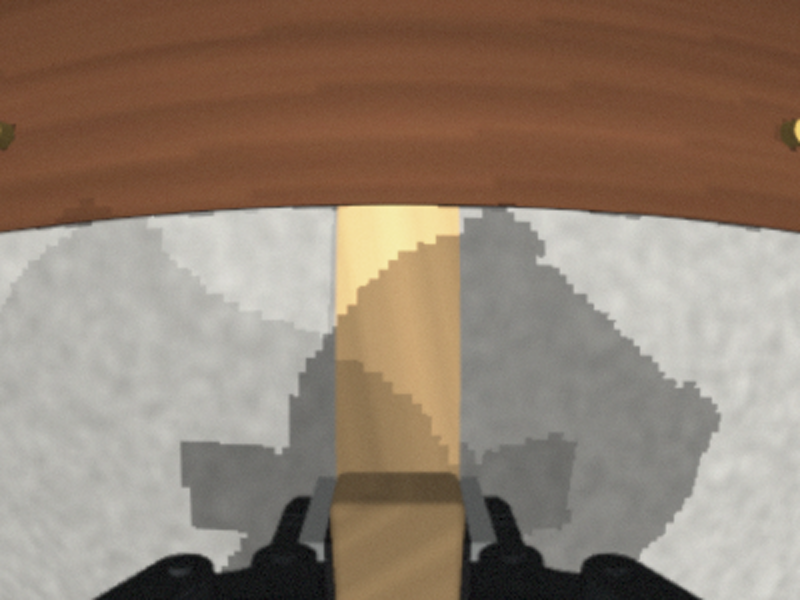

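View pics/s16.png

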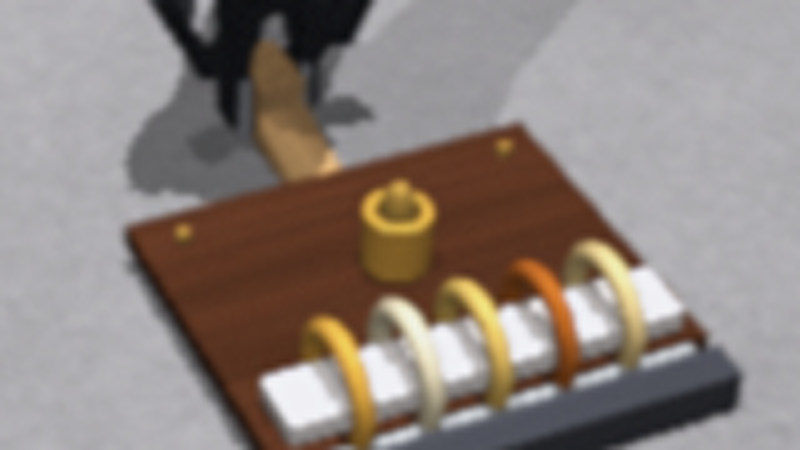

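>>> apply_moves([
  [[0,0.3,0,0,0,-0.3,255],[0,0.5,0,0,0,-0.5,255],[0,0.5,0,0,0,-0.5,255]],
])

```text
clock: 20.62
ee_pos: [504.9, 30.7, 2.8]
tcp_rot: [[0.998, 0.06, -0.002], [0.06, -0.998, 0.002], [-0.002, -0.002, -1.0]]
force: [-12.1, -0.0, 7.9]
width: 0.297
```

```bash
echo "print('tilt',s['tcp_rot'][2,0])">>st.py;python3 st.py 17
```

```text
pos [504.9   30.67   2.76] yaw 3.44 stand x of tip 24.8 y 0.1 F [-12.1  -0.    7.9] tq [-0.23  3.16  0.01] w 0.297
tilt -0.0016316108445744314
```

View pics/s17.png

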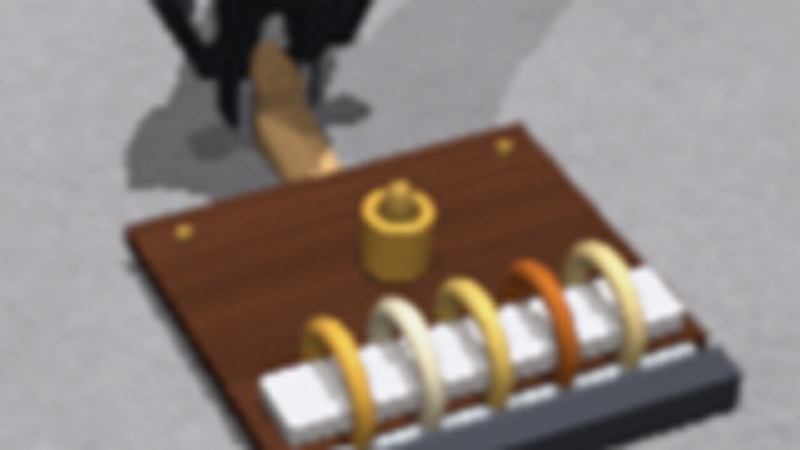

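>>> apply_moves([
  [[0,0,0,2,0,-0.2,255],[0,0,0,4,0,-0.3,255],[0,0,0,6,0,-0.3,255],[0,0,0,6,0,-0.3,255]],
])

```text
clock: 21.22
ee_pos: [513.4, 31.3, 2.9]
tcp_rot: [[0.998, 0.06, 0.003], [0.06, -0.998, 0.001], [0.003, -0.001, -1.0]]
force: [-4.9, 0.2, -4.3]
width: 0.302
```

```bash
python3 st.py 18
```

```text
pos [513.43  31.27   2.89] yaw 3.46 stand x of tip 33.3 y 0.2 F [-4.9  0.2 -4.3] tq [-0.06  1.5   0.05] w 0.302
tilt 0.0027351660104053275
```

View pics/s18.png

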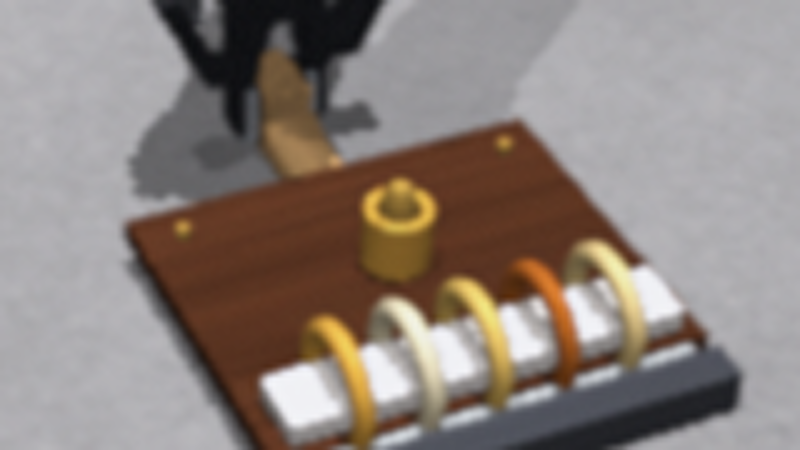

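>>> apply_moves([
  [[0,-0.1,0,2,0,0.1,255],[0,-0.1,0,4,0,0.2,255],[0,-0.1,0,6,0,0.2,255],[0,-0.1,0,8,0,0.2,255],[0,-0.1,0,8,0,0.2,255]],
])

```text
clock: 21.95
ee_pos: [520.5, 31.6, 2.8]
tcp_rot: [[0.998, 0.06, -0.001], [0.06, -0.998, 0.001], [-0.001, -0.001, -1.0]]
force: [-7.8, -0.8, 0.2]
width: 0.297
```

```bash
python3 st.py 19
```

```text
pos [520.53  31.63   2.8 ] yaw 3.46 stand x of tip 40.4 y 0.1 F [-7.8 -0.8  0.2] tq [-0.15  2.09 -0.  ] w 0.297
tilt -0.0006434473466622728
```

View pics/s19.png

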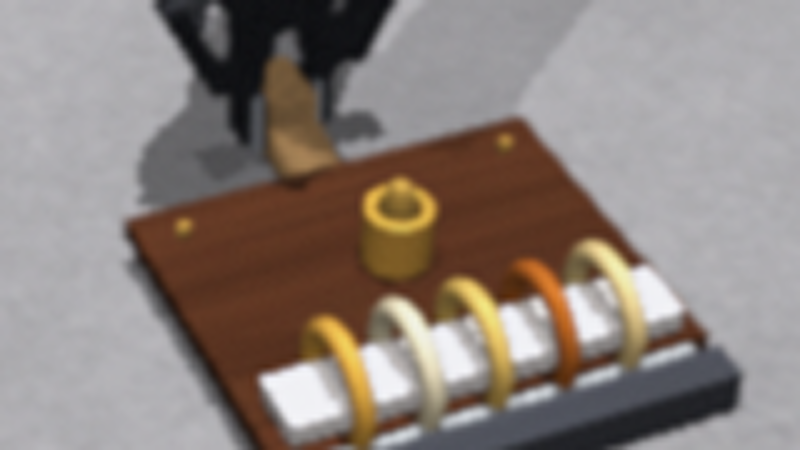

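>>> apply_moves([
  [[0,0,0,1.5,0,0,255],[0,0,0,3,0,0,255],[0,0,0,4,0,0,255],[0,0,0,4,0,0,255],[0,0,0,4,0,0,255]],
])

```text
clock: 22.68
ee_pos: [524.8, 31.9, 2.8]
tcp_rot: [[0.998, 0.06, -0.0], [0.06, -0.998, 0.001], [-0.0, -0.001, -1.0]]
force: [-6.8, -0.1, -1.0]
width: 0.297
```

```bash
python3 st.py 20
python3 - <<'E'
import cv2,numpy as np
a=cv2.imread('pics/s15.png');b=cv2.imread('pics/s20.png')
# screw positions via brightness around
g=lambda im:cv2.cvtColor(im,cv2.COLOR_BGR2GRAY)
for (x,y) in((183,232),(504,146)):
    t=g(a)[y-14:y+14,x-16:x+16];r=cv2.matchTemplate(g(b)[y-40:y+40,x-40:x+40],t,cv2.TM_CCOEFF_NORMED);_,m,_,l=cv2.minMaxLoc(r);print(m,l[0]-24,l[1]-26)
E
python3 - <<'E'
from h import *
p=np.array([607,-52.5,22.]);q=np.array([596,125,22.])
for o in(p,q): print([(proj('scene',o+[0,0,dz])-proj('scene',o))*5 for dz in(3,4,5)])
E
```

```text
pos [524.75  31.88   2.83] yaw 3.45 stand x of tip 44.7 y 0.1 F [-6.8 -0.1 -1. ] tq [-0.07  1.83  0.04] w 0.297
tilt -0.0001389826987868102
0.9895608425140381 0 -7
0.9766173362731934 1 -7
[array([-0.01486357, -4.80931198]), array([-0.01982784, -6.41557036]), array([-0.024797  , -8.02340981])]
[array([ 0.44042517, -4.70416373]), array([ 0.58750883, -6.27515834]), array([ 0.73473043, -7.84762641])]
```

View pics/s20.png

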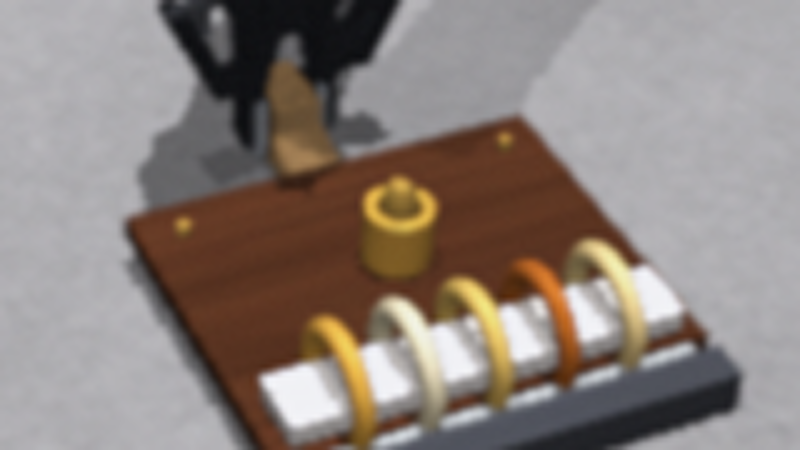

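View pics/w20.png

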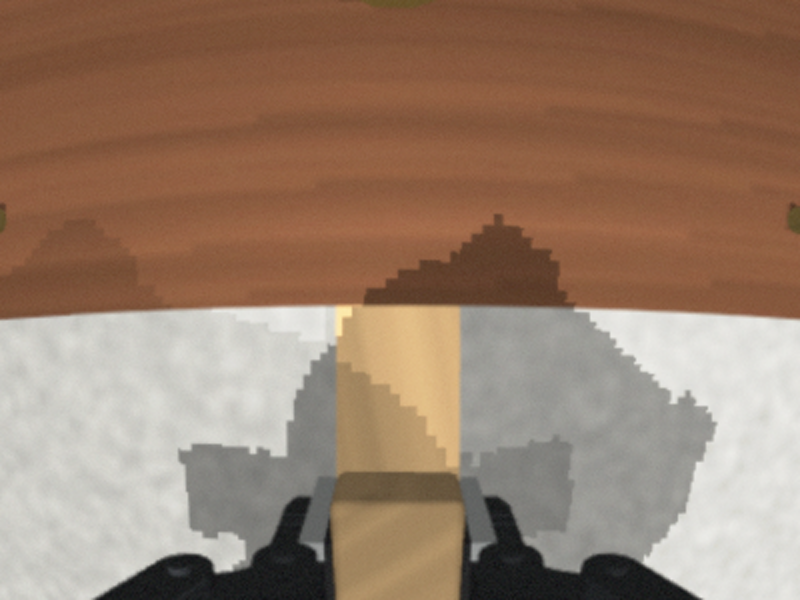

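>>> apply_moves([
  [[0,0,0,0,0,0,255],[0,0,0,0,0,0,255],[0,0,0,0,0,0,255],[0,0,0,0,0,0,255],[0,0,0,0,0,0,255],[0,0,0,0,0,0,255]],
])

```text
clock: 23.52
ee_pos: [524.7, 31.9, 2.8]
tcp_rot: [[0.998, 0.06, -0.0], [0.06, -0.998, 0.001], [-0.0, -0.001, -1.0]]
force: [-7.2, -0.8, -1.0]
width: 0.298
```

```bash
python3 st.py 21
python3 - <<'E'
from h import *
im=snapshot('top');cv2.imwrite('pics/t21.png',im)
E
```

```text
pos [524.72  31.86   2.8 ] yaw 3.45 stand x of tip 44.6 y 0.1 F [-7.2 -0.8 -1. ] tq [-0.17  1.94 -0.01] w 0.298
tilt -0.0002467798628267369
```

View pics/t21.png

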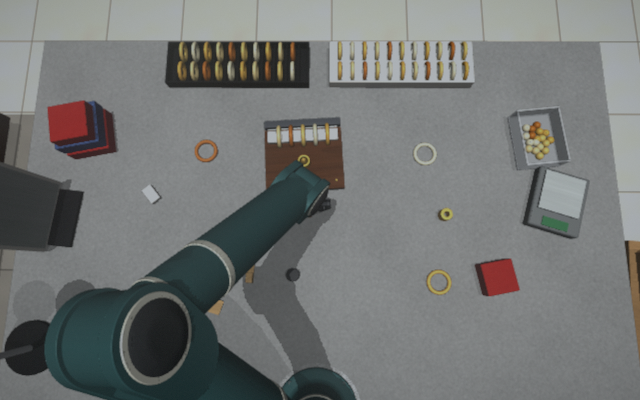

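```bash
python3 -c "
from cell import *
print(job_done())"
```

```text
the job is handed in; nothing more can be done
None
```

The job is done and handed in at about 24 s of the 70 s allowed.

- **Ring:** I chose the wide-bore ring; its bore measured about 23 mm in the picture. I slid it down the pin until it met the platform with a light contact force of 4.5 N, then let go. The pictures afterwards show it seated around the pin.
- **Wedge:** I gripped the middle-sized wedge by its tail block, set it flat on the counter and pushed it under the middle of the front edge. It is still gripped.

**Last checks:**
- The wedge tip is 44.6 mm behind the edge and 0.1 mm off the middle, which means a lift of about 5.1 mm. The shift of the platform's screw heads in the scene picture gives about 5.0 mm.
- The tool is level to under 0.02°. The vertical force on the tool is about –1 N, roughly the wedge's own weight, so the wedge carries the edge and the gripper does not. The readings held steady for about 0.8 s.
- In the top picture the other ring and the goods in view are where they were. The arm hides the large and small wedges almost completely there.

**What went less smoothly:**
- **Push:** The wedge twice pitched about 0.5° nose-down and bound on the counter, at roughly 12–17 N sideways and up to 19 N upward. I relieved it by raising the tool slightly and correcting the tilt.
- **Tilt at mid-lift:** For a moment the gripper carried a few newtons with a nose-up tilt of about 0.15°, which I corrected before the end.
- **Measurements:** One height check of the wedge block against the scene picture disagreed because I matched the wrong corner. Two wrist-camera views put it at 36–42 mm, against the stated 40. One platform width read from the wrist camera came out at 232 mm instead of 220, so I used the other measurements of the edge.

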